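Snap the finished plaque into its holder

ROBOT

A 6-joint arm with a two-finger parallel gripper is mounted at the origin on the work surface. World frame = base frame: x ahead of the robot, y to its left, z up, the work surface at z = 0. Lengths are in m, angles in rad, forces in N, time in s.
With the tool pointing down it reaches from about 0.25 to 0.725 m from the base axis. Payload 4 kg.
Tool frame: the origin (TCP) lies on the centre line of the jaws, within the pads' length; the fingertips stand 25 mm ahead of it and the grasp point (between the pads) lies 6 mm ahead of it; z points along the fingers, x is the direction in which the jaws open and shut, and the axes are right-handed (so a half turn about z gives the same grasp; the last joint's range is limited). The gripper opens to 85 mm and grips with 20 to 120 N. Pads are 22 mm wide; open, the fingers measure 114 mm over their backs; the gripper's body (76 mm by 85 mm) begins 54 mm behind the grasp point. The pads swing forward as they close: fully open they stand 13 mm farther back than shut.
Start: joints at [-1.221, 0.241, 0.005, 1.335, 0, 1.571], TCP at [0.171, -0.47, 0.256] pointing down, gripper open.
Joint ranges: [-2.72, 2.72], [-1.05, 1.87], [-1.09, 1.28], [-1.99, 2.15], [-1.42, 1.44], [-3.14, 3.14]. Speed limits (rad/s): [2.79, 2.79, 3.14, 3.14, 3.14, 3.14].

INTERFACE

Orientations are given as a unit quaternion [x, y, z, w].
In Python, from workcell import bot, imaging, order gives the robot as it stands.
- The arm moves only by the tool carry_out, never from a script. Its argument "moves" is a list of rows, each a list of 5 numbers: the shift along the tool's x, y, z scaled (see below), then the turn about the tool's z scaled (see below), then the opening, from -1 (shut) to 1 (fully open). In form: [[tx, ty, tz, roll, hand], ...]. A call has 1 to 20 rows; each row is the pose to reach, as a shift and turn from the pose commanded when the call began, along the tool's axes at that moment; what a row does not reach only later rows make up. The controller multiplies each number of a shift by 0.1 m and each number of a turn by 90 degrees. A row lasts 1/10 s, in which the tool goes at most 50 mm and 8.59 degrees, less where a joint would pass 70% of its speed; a pose out of reach is approached as far as the arm can. A call with a number of a shift or a turn outside -1 to 1 is refused whole. A call with a gripper value outside its range is refused whole. The fingers move at their own pace and stop on an object; the grip force is fixed at half the most. Time passes only in rows, so rows that repeat a pose let the fingers close. It gives the time, the measured TCP pose, the force and the opening at its end, in the units of the state.
- bot.get_obs(): the state, without advancing time (a new reading comes with each control period).
- imaging.camera(name): name is "side" or "top"; returns the picture (420x560x3 uint8, red, green, blue); there is no depth.
- imaging.camera_model(name): a dict with "fovy" (degrees; the focal length in pixels is half the picture's height over the tangent of half this angle, whatever the lens; pixels are square), "cx", "cy" (the principal point, pixels), "eye" and "rotation" of the camera in the world. Camera axes: x right, y up, looking along -z (the intrinsics and any distortion apply to the point x, -y, -z); pixel columns grow to the right and rows downward; lengths in m; the calibration is good to about 2 mm. A picture is of the moment at which its call begins. camera_model takes no time and is no camera call.
- order.job_done(): hands the job in, once; it reports no verdict.
The state is a dict: "clock": time; "joint_pos": joint angles; "joint_vel": joint speeds; "tau": joint torques, N m; "eef_pos": TCP position; "tool_rot": TCP orientation; "ft_force": force on the tool from outside, world axes, zero at the start; "ft_torque": the same for the moment, N m; "grip_width": finger opening in m.
Only numpy, scipy, OpenCV 4.12 (cv2) and the standard library are available. Lean on these libraries where they do the work, as an engineer would, in place of code of your own. Each camera call takes 0.05 s, during which the arm holds its last target.

TASK

Stray tools are lying in the snap-in plaque holder: put the steel punch in the blue tray and the wooden spacer bar in the wooden box. Then slide the brass-faced plaque flat along the bench, without lifting it, into the holder until it is fully home and the red spring catch has clicked back out behind it. Leave everything else on the bench where it is.

Things in the scene. Friction and masses are not known exactly. Their poses are not given: they have to be found in the camera images.
- holder: Aluminium snap-in holder fixed to the bench, open above; the bench is its floor. Origin on the bench under the centre of the seated plaque; x is the slide-in direction, z up. Straight rails 18 mm high, 14 mm thick, inner faces at y = +-49.5 mm, from x = -80 to +46 mm (the -y rail has a gap for the catch at x < -46). A 22 mm high grey spring housing is outside it at x -80 to -40, y -70 to -94 mm.
- holder_mouth (a point): Point on the bench in the middle of the holder's mouth, at holder x = -139 mm, y = 0; axes as the holder's. From here to x = -80 mm the 18 mm high rails close in at 25 degrees from about 153 mm to the 99 mm channel.
- holder_end (a point): Point on the bench in the middle of the holder's inner end, at holder x = +46.5 mm, y = 0, in the plane of the faces of the two end stops; axes as the holder's. The stops are 16 mm high and stand at y = +-23.5 to +-49.5 mm, open between them.
- catch (a joint): Red spring catch in the holder's -y rail: how far it is pushed outwards (to holder -y), in m. 0 = fully out in the channel, at most 0.013. The plaque's side pushes it to 0.007 to 0.010; when the plaque's rear edge has passed, it springs back to 0. Spring 1.8 N at 0, plus 0.3 N per mm. Its slope faces the mouth, its square side the end stops.
- catch_nose (a point): Tip of the red catch, on its square holding face: at rest at holder x = -47.5 mm, y = -39.5 mm, so that it juts 10 mm into the channel. The catch stands from 2 to 17 mm over the bench; its slope runs back to x = -77 mm, flush with the rail.
- plaque_center (a point): Centre, 7 mm over the bench, of the plaque: board with brass face, 90 mm along its x, 96 along y, 14 thick, 0.3 to 0.55 kg. Lies 185 to 212 mm before the holder's origin, up to 20 mm aside, its x within 0.3 rad of the holder's x. Too wide to grasp; push its rear (-x) edge. Seated it has 4 mm play: centre at holder x = -2.5 to +1.5 mm; the catch clicks out as the centre passes -2.5.
- punch_center (a point): Centre (6 mm over the bench) of the steel punch: square bar 80 mm along its x, 12 mm along y and 12 mm high, bright steel with a brass band, 0.07 kg. It lies flat in the holder, roughly across the channel: either between the rails or in the flared mouth (the spacer is at the other place, about 80 mm away).
- spacer_center (a point): Centre (7 mm over the bench) of the wooden spacer bar: pale wooden bar 80 mm along its x, 22 mm along y, 14 mm high, 0.03 kg. It lies flat in the holder, roughly across the channel, at the place that the punch does not take.
- punch_tray: Blue open metal tray for punches, fixed to the bench to the right of the holder. Origin at the centre of its underside; outside 120 mm along x, 150 mm along y, 40 mm high, walls 4 mm, floor 4 mm.
- wood_box: Pale wooden open box for wooden tools, fixed to the bench next to the tray (they change places from start to start). Origin at the centre of its underside; outside 120 mm along x, 150 mm along y, 40 mm high, walls 5 mm, floor 5 mm.
- tin: bystander: green tin, 54 mm diameter, 62 mm high, upright; origin at the centre of its underside. Stands beside the plaque.
- doming_block: bystander: dark steel block 45 x 45 x 30 mm; origin at the centre of its underside. Lies beside the holder, on the catch side.
- lead_disc: bystander: grey disc, 56 mm diameter, 16 mm high; origin at the centre of its underside. Lies beside the holder.
- wood_stop: bystander: wooden block 40 x 60 x 28 mm; origin at the centre of its underside. Lies beyond the holder's end stops.
- hammer: bystander: 200 mm hammer lying beyond the holder; origin under its handle.
- brass_blank: bystander: brass blank 70 x 50 x 12 mm on the far part of the bench; origin at the centre of its underside.
- jar: bystander: amber jar, 60 mm diameter, 90 mm high, upright on the left; origin at the centre of its underside.
Things that resemble listed ones, but are neither listed nor needed, are in the scene too. What is meant by the part that bears punch_center is not green or turquoise, and is the smaller of those in its own colour.

How it is judged:
By the outcome, as a careful person would: the job done as asked, in the order asked, and still so for the second after the job is handed in, with the robot touching nothing.
It also fails if it takes over 72 s, if anything falls off the work surface, if the arm or the gripper's body presses on something with over 40 N, if the wrist force passes 120 N, or if a joint passes its speed limit or range.

## Working session

There is one attempt and no reset: what is moved stays moved. The work goes in short steps, Python scripts to look and compute and a tool call to move; the robot and the scene stay as the last step left them, time stands still between calls to the robot, and variables do not carry over. Pictures are saved under pics/ and viewed, and the job is handed in when it is done.

Besides the shell and the picture viewer there is one more tool, called after "Request:" as name([rows], argument=value, ...), one row to a line, values as JSON. carry_out: Moves the arm, as the interface text tells. Its arguments: {"type":"object","properties":{"moves":{"type":"array","items":{"type":"array","items":{"type":"number","minimum":-1,"maximum":1}}}},"required":["moves"]}

```bash
mkdir -p pics; ls; python3 - <<'E'
from workcell import bot, imaging
import cv2
for n in("top","side"):
    im=imaging.camera(n); cv2.imwrite(f"pics/{n}0.png",im[:,:,::-1]); print(imaging.camera_model(n))
print(bot.get_obs())
E
```

```text
pics
{'fovy': 51.943625937170914, 'cx': 281.9081408804683, 'cy': 211.1043828466957, 'eye': array([0.30910578, 0.06805593, 1.07368165]), 'rotation': array([-0.06652746,  0.07507425,  0.75232746, -0.65110779])}
{'fovy': 45.11525682159373, 'cx': 279.70293257051395, 'cy': 207.31405242334668, 'eye': array([-0.14662708,  0.81581556,  0.58984337]), 'rotation': array([-0.1801204 ,  0.47920717,  0.79777682, -0.31854241])}
{'clock': 0.1, 'joint_pos': array([-1.22097348e+00,  2.41374083e-01,  3.85525657e-03,  1.33521520e+00,
       -7.86083183e-07,  1.57081212e+00]), 'joint_vel': array([ 0.00030721, -0.00015623,  0.0043429 , -0.00219961,  0.00066861,
        0.00054617]), 'tau': array([ 7.27245310e-05, -3.73137724e+01,  2.53009719e+01,  1.08453803e-02,
       -2.74269729e-05, -1.46910128e-05]), 'eef_pos': array([ 0.17118534, -0.469223  ,  0.25548233]), 'tool_rot': array([ 8.19364172e-01, -5.73272548e-01, -7.94076867e-04, -5.55081783e-04]), 'ft_force': array([-0.12443472, -1.03151031,  0.43572797]), 'ft_torque': array([-0.02972245, -0.05875022, -0.02470482]), 'grip_width': 0.08518711388527049}
```

View pics/top0.png

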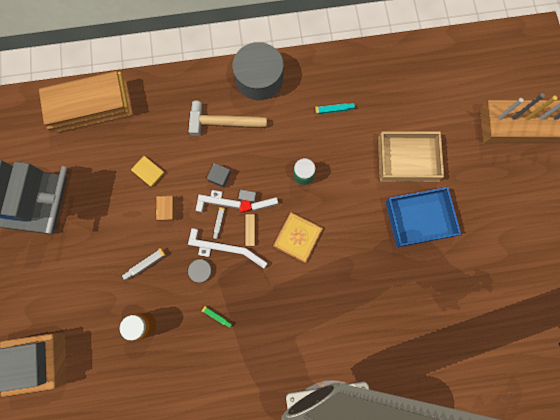

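View pics/side0.png

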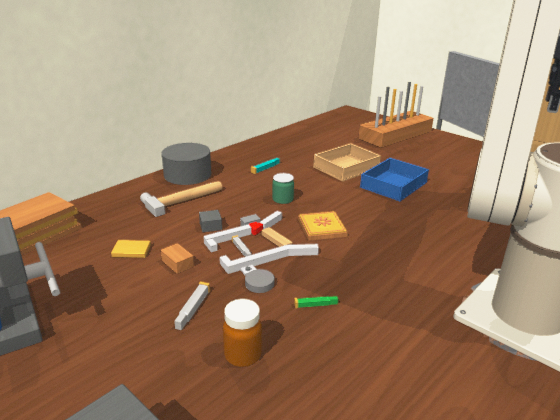

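The punch (bright steel) lies between the rails at about (218,222) and the spacer in the mouth at (250,230). The plaque is at (298,237), the box at (411,156) and the tray at (424,216). The larger steel bar at (145,264) and the green and turquoise ones are lookalikes.

```bash
cat > h.py <<'E'
import numpy as np, cv2
from scipy.spatial.transform import Rotation as R
from workcell import bot, imaging
def cam(n):
    m=imaging.camera_model(n); f=210/np.tan(np.radians(m['fovy'])/2)
    return m,f,R.from_quat(m['rotation']).as_matrix()
def px2w(n,u,v,z):
    m,f,r=cam(n); d=r@np.array([(u-m['cx'])/f,-(v-m['cy'])/f,-1]); e=m['eye']
    return e+d*(z-e[2])/d[2]
def w2px(n,p):
    m,f,r=cam(n); c=r.T@(np.asarray(p)-m['eye']); return np.array([m['cx']+f*c[0]/-c[2], m['cy']-f*c[1]/-c[2]])
def crop(im,x0,y0,w,h,k,fn):
    c=cv2.resize(im[y0:y0+h,x0:x0+w],None,fx=k,fy=k,interpolation=cv2.INTER_CUBIC)
    for i in range(0,w,10):
        cv2.line(c,(i*k,0),(i*k,6 if i%50 else 14),(255,255,255),1)
        if (x0+i)%20==0: cv2.putText(c,str(x0+i),(i*k,24),0,.4,(255,255,0),1)
    for i in range(0,h,10):
        cv2.line(c,(0,i*k),(6,i*k),(255,255,255),1)
        if (y0+i)%20==0: cv2.putText(c,str(y0+i),(8,i*k+4),0,.4,(255,255,0),1)
    cv2.imwrite(fn,c[:,:,::-1])
E
python3 - <<'E'
from h import *
t=cv2.imread("pics/top0.png")[:,:,::-1]; s=cv2.imread("pics/side0.png")[:,:,::-1]
crop(t,180,175,150,100,5,"pics/c1.png"); crop(t,370,120,100,130,4,"pics/c2.png"); crop(s,190,190,170,110,4,"pics/c3.png")
print(w2px("top",[0,0,0]),w2px("top",[.1,0,0]),w2px("top",[0.0,-.1,0]))
E
```

```text
[331.47922895 430.17429807] [324.41049668 384.60484805] [374.21328864 423.49454259]
```

View pics/c1.png

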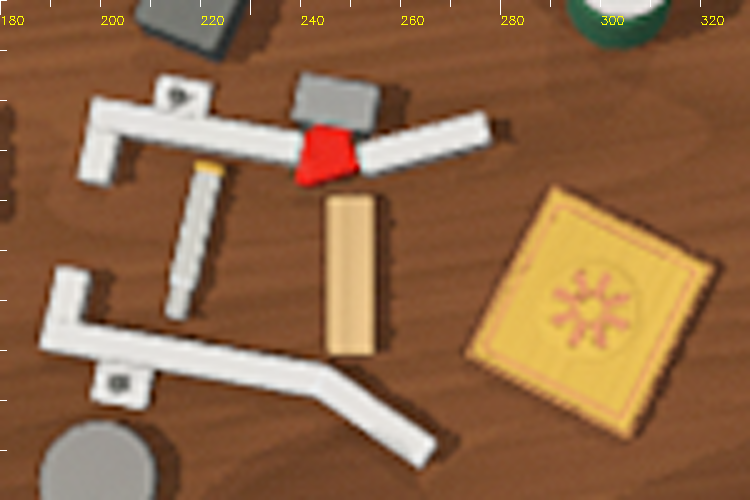

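View pics/c2.png

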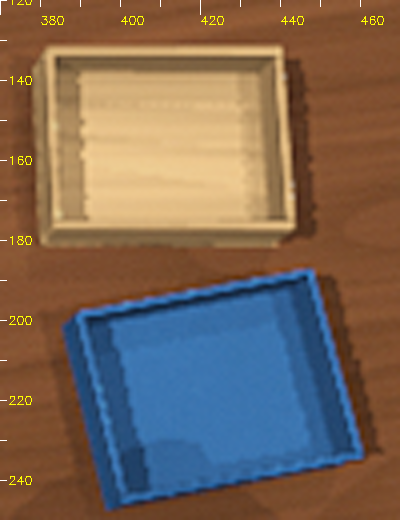

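View pics/c3.png

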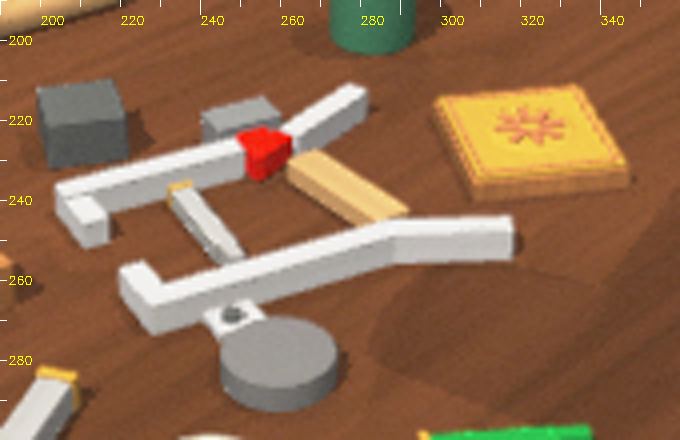

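```bash
cat > fit.py <<'E'
from h import *
from scipy.optimize import least_squares
def fit(model,pix,n="top",x0=None):
    model=np.array(model,float)/1000; pix=np.array(pix,float)
    def T(q): 
        c,s=np.cos(q[2]),np.sin(q[2]); P=model.copy()
        P[:,0]=q[0]+c*model[:,0]-s*model[:,1]; P[:,1]=q[1]+s*model[:,0]+c*model[:,1]; return P
    def res(q): return np.concatenate([w2px(n,p)-u for p,u in zip(T(q),pix)])
    s=least_squares(res,x0); return s.x, np.round(s.fun.reshape(-1,2),2)
E
python3 - <<'E'
from fit import *
c5=lambda L:[(180+a/5,175+b/5) for a,b in L]
c4=lambda L:[(370+a/4,120+b/4) for a,b in L]
g=[.4,.15,1.5]
h,r=fit([(46.5,-23.5,16),(46.5,23.5,16),(46.5,-49.5,18),(46.5,49.5,18),(-80,49.5,18),(-139,76.5,18),(-139,-76.5,18),(-46,-49.5,18),(-47.5,-39.5,17)],
 c5([(108,185),(90,272),(120,138),(78,322),(330,367),(437,440),(493,143),(300,163),(297,185)]),x0=g)
print("holder",h,r.tolist())
p,r=fit([(45,-48,14),(-45,-48,14),(-45,48,14),(45,48,14)],c5([(556,186),(720,265),(630,438),(467,352)]),x0=[.4,0,1.2]);print("plaque",p,r.tolist())
s,r=fit([(40,11,14),(40,-11,14),(-40,-11,14),(-40,11,14)],c5([(326,195),(375,195),(375,355),(326,355)]),x0=[.4,.1,0]);print("spacer",s,r.tolist())
u,r=fit([(40,6,12),(40,-6,12),(-40,-6,12),(-40,6,12)],c5([(196,162),(223,166),(187,320),(165,315)]),x0=[.4,.15,0]);print("punch",u,r.tolist())
b,r=fit([(60,75,40),(60,-75,40),(-60,-75,40),(-60,75,40)],c4([(45,47),(283,46),(295,228),(40,232)]),x0=[.5,-.2,0]);print("box",b,r.tolist())
t,r=fit([(60,75,40),(60,-75,40),(-60,-75,40),(-60,75,40)],c4([(80,314),(314,270),(362,458),(124,502)]),x0=[.4,-.2,0.2]);print("tray",t,r.tolist())
# side check projections
for n,q,z in(("holder",h,.0),("plaque",p,.014),("spacer",s,.014),("punch",u,.012),("box",b,.04),("tray",t,.04)):
    print(n,w2px("side",[q[0],q[1],z]))
c,s_=np.cos(h[2]),np.sin(h[2]);M=np.array([[c,s_],[-s_,c]])
for n,q in(("plaque",p),("spacer",s),("punch",u)): print(n,"in holder",(M@(q[:2]-h[:2]))*1000,q[2]-h[2])
E
```

```text
holder [0.51347571 0.2014583  1.25715589] [[0.17, -0.36], [-0.12, 0.53], [-0.25, -1.12], [-0.06, 0.67], [-0.07, 0.3], [0.25, 0.66], [-0.24, -0.31], [-0.08, -0.05], [0.4, -0.41]]
plaque [0.45259862 0.00785275 0.94583814] [[0.21, -0.38], [-0.45, 0.21], [0.07, -0.05], [0.16, 0.22]]
spacer [ 0.48728354  0.12469505 -0.13014381] [[0.53, 0.16], [-0.49, 0.04], [-0.46, -0.16], [0.43, -0.04]]
punch [ 0.51612156  0.20058702 -0.32714169] [[0.4, -0.18], [-0.34, -0.13], [0.13, 0.09], [-0.19, 0.21]]
box [ 0.61515143 -0.30258024 -0.15583512] [[-0.53, -0.25], [-0.9, 0.62], [-0.95, 0.68], [2.35, -0.98]]
tray [ 0.45509228 -0.30330779  0.03645581] [[-0.61, -0.47], [0.07, -0.09], [0.75, 0.21], [-0.22, 0.31]]
holder [244.03781497 249.61033341]
plaque [323.97566788 221.47931779]
spacer [277.92152731 234.99522255]
punch [243.38365419 244.19510352]
box [347.77842667 154.67199837]
tray [396.77174001 171.07028772]
plaque in holder [-202.94285043   -1.82455883] -0.3113177448292769
spacer in holder [-81.09939323   1.23115592] -1.3872997024298177
punch in holder [-0.01246839 -2.78559293] -1.5842975764159144
```

Request:
carry_out([
  [-1,-1,0,-0.777,0],
  [-1,-1,0,-0.777,0],
  [-1,-1,0,-0.777,0],
  [-1,-1,0,-0.777,0],
  [-1,-1,0,-0.777,0],
  [-1,-1,0,-0.777,0],
  [-1,-1,0,-0.777,0],
  [-1,-1,0,-0.777,0],
  [-1,-1,0,-0.777,0],
  [-1,-1,0,-0.777,0],
])

```text
clock: 1.1
eef_pos: [0.2309, -0.3413, 0.2561]
tool_rot: [1.0, -0.001, -0.0, -0.0]
ft_force: [0.1, 0.1, 0.4]
grip_width: 0.0428
```

Request:
carry_out([
  [0.57,-1,0,0,0],
  [0.57,-1,0,0,0],
  [0.57,-1,0,0,0],
])

```text
clock: 1.4
eef_pos: [0.2888, -0.2387, 0.2562]
tool_rot: [1.0, -0.0, 0.0, -0.001]
ft_force: [-0.2, 0.5, -0.0]
grip_width: 0.0427
```

Request:
carry_out([
  [0.57,-1,0,0,0],
  [0.57,-1,0,0,0],
  [0.57,-1,0,0,0],
])

```text
clock: 1.7
eef_pos: [0.3464, -0.1384, 0.2564]
tool_rot: [1.0, 0.001, 0.0, -0.001]
ft_force: [0.9, -0.4, 0.2]
grip_width: 0.0426
```

Request:
carry_out([
  [0.57,-1,0,0,0],
  [0.57,-1,0,0,0],
  [0.57,-1,0,0,0],
])

```text
clock: 2.0
eef_pos: [0.4038, -0.0383, 0.2563]
tool_rot: [1.0, 0.001, 0.001, -0.001]
ft_force: [0.9, -0.7, 0.2]
grip_width: 0.043
```

Request:
carry_out([
  [0.57,-1,0.3,0,0],
  [0.57,-1,0.3,0,0],
  [0.57,-1,0.3,0,0],
])

```text
clock: 2.3
eef_pos: [0.4603, 0.0615, 0.2249]
tool_rot: [1.0, 0.0, -0.0, -0.0]
ft_force: [0.3, 0.0, 0.5]
grip_width: 0.0427
```

Request:
carry_out([
  [0.57,-1,0.8,-0.792,0],
  [0.57,-1,0.8,-0.792,0],
  [0.57,-1,0.8,-0.792,0],
  [0.57,-1,0.8,-0.792,0],
  [0.57,-1,0.8,-0.792,0],
  [0.57,-1,0.8,-0.792,0],
  [0.57,-1,0.8,-0.792,0],
  [0.57,-1,0.8,-0.792,0],
  [0.57,-1,0.8,-0.792,0],
  [0.57,-1,0.8,-0.792,0],
])

```text
clock: 3.3
eef_pos: [0.5162, 0.1583, 0.146]
tool_rot: [0.814, 0.582, -0.0, -0.0]
ft_force: [-0.2, -0.4, 0.1]
grip_width: 0.0422
```

Request:
carry_out([
  [0.4,-0.14,0,0,0],
  [0.4,-0.14,0.45,0,0],
  [0.4,-0.14,0.85,0,0],
  [0.4,-0.14,0.85,0,0],
])

```text
clock: 3.7
eef_pos: [0.5111, 0.1992, 0.0559]
tool_rot: [0.813, 0.582, -0.006, -0.001]
ft_force: [-1.7, -1.3, -0.4]
grip_width: 0.0428
```

```bash
python3 - <<'E'
from h import *
t=imaging.camera("top");s=imaging.camera("side")
crop(t,180,150,150,110,5,"pics/d1.png"); crop(s,170,170,170,120,4,"pics/d2.png"); print(bot.get_obs()['eef_pos'])
E
```

```text
[0.51530184 0.20046421 0.06107977]
```

View pics/d1.png

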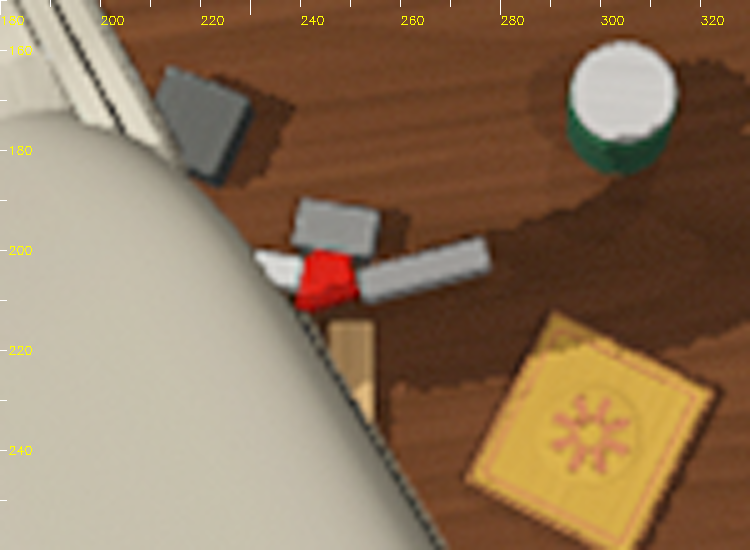

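View pics/d2.png

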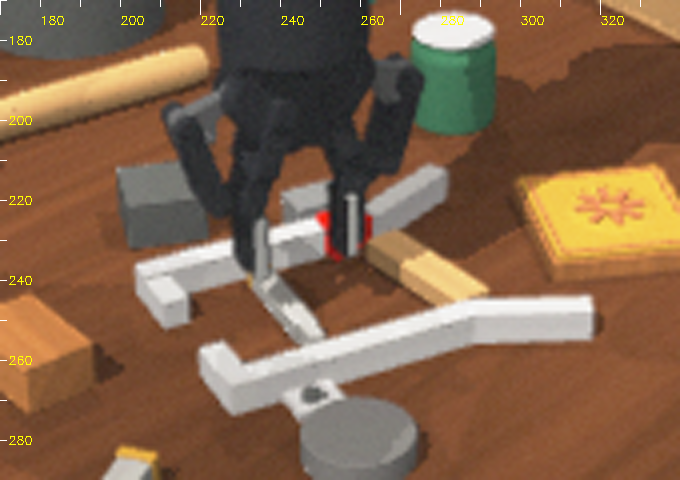

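Request:
carry_out([
  [0,0,0.16,0,0],
  [0,0,0.32,0,0],
  [0,0,0.32,0,0],
  [0,0,0.32,0,-0.5],
  [0,0,0.32,0,-1],
  [0,0,0.32,0,-1],
  [0,0,0.32,0,-1],
  [0,0,0.32,0,-1],
  [0,0,0.32,0,-1],
])

```text
clock: 4.7
eef_pos: [0.5175, 0.2013, 0.0316]
tool_rot: [0.813, 0.582, 0.002, 0.001]
ft_force: [-0.1, -0.6, 6.3]
grip_width: 0.0095
```

Request:
carry_out([
  [0,0,-0.04,0,-1],
  [0,0,-0.04,0,-1],
  [0,0,-0.04,0,-1],
])

```text
clock: 5.0
eef_pos: [0.5159, 0.2007, 0.0335]
tool_rot: [0.813, 0.582, 0.0, 0.0]
ft_force: [-0.5, 0.4, -0.8]
grip_width: 0.0097
```

```bash
python3 - <<'E'
from h import *
s=imaging.camera("side")
crop(s,190,170,130,110,6,"pics/d3.png"); o=bot.get_obs();print(o['eef_pos'],o['ft_force'],o['grip_width'])
E
```

```text
[0.51572756 0.20067727 0.0332605 ] [ 0.82599211 -1.24276455 -0.89006691] 0.009414363667096626
```

View pics/d3.png

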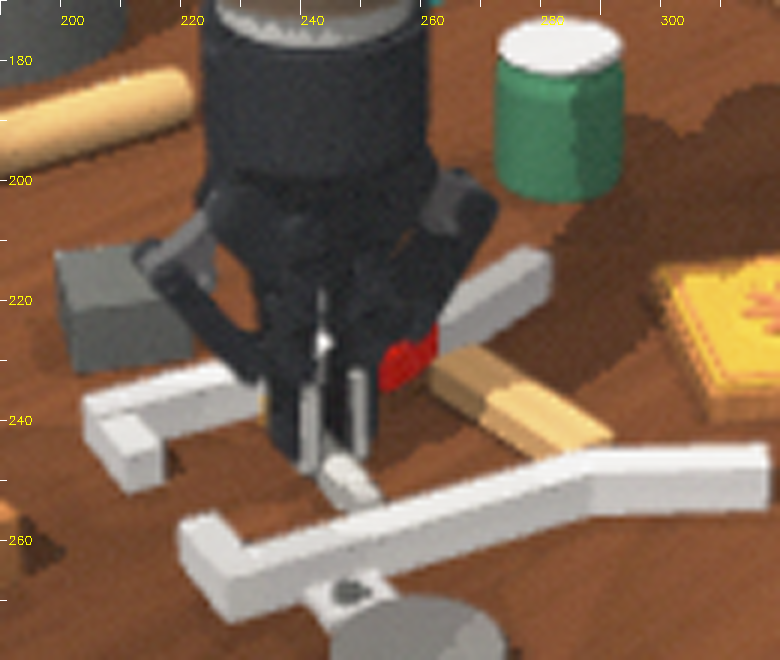

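Request:
carry_out([
  [0,0,-0.3,0,-1],
  [0,0,-0.7,0,-1],
  [0,0,-1,0,-1],
  [-0.98,0.23,-1,0.791,-1],
  [-0.98,0.23,-1,0.791,-1],
  [-0.98,0.23,-1,0.791,-1],
  [-0.98,0.23,-1,0.791,-1],
  [-0.98,0.23,-1,0.791,-1],
  [-0.98,0.23,-1,0.791,-1],
  [-0.98,0.23,-1,0.791,-1],
  [-0.98,0.23,-1,0.791,-1],
  [-0.98,0.23,-1,0.791,-1],
  [-0.98,0.23,-1,0.791,-1],
])

```text
clock: 6.35
eef_pos: [0.5059, 0.1005, 0.133]
tool_rot: [1.0, 0.001, -0.0, 0.0]
ft_force: [0.3, 0.2, -1.8]
grip_width: 0.0093
```

```bash
python3 - <<'E'
from h import *
s=imaging.camera("side")
crop(s,190,130,190,130,4,"pics/d4.png"); o=bot.get_obs();print(o['eef_pos'],o['ft_force'],o['grip_width'])
E
```

```text
[0.50587713 0.10048306 0.13296769] [-0.2941505   0.19527665 -0.96460666] 0.00978441598224123
```

View pics/d4.png

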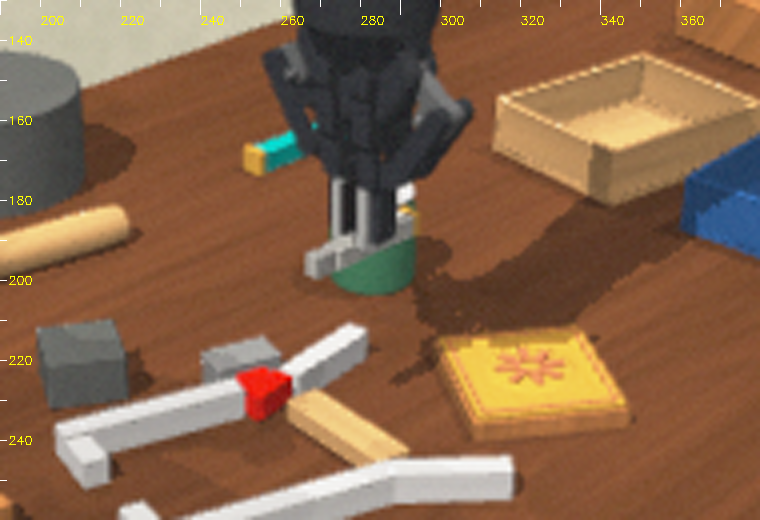

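The punch is held in the jaws, clear of the bench (about (285,190)). Next is the trip to the tray.

Request:
carry_out([
  [-0.13,1,0,0,-1],
  [-0.13,1,0,0,-1],
  [-0.13,1,0,0,-1],
])

```text
clock: 6.7
eef_pos: [0.492, -0.0041, 0.1331]
tool_rot: [1.0, -0.002, -0.001, 0.001]
ft_force: [0.5, 0.8, -0.6]
grip_width: 0.0099
```

Request:
carry_out([
  [-0.13,1,0,0,-1],
  [-0.13,1,0,0,-1],
  [-0.13,1,0,0,-1],
])

```text
clock: 7.0
eef_pos: [0.4797, -0.1041, 0.1334]
tool_rot: [1.0, -0.003, 0.0, 0.001]
ft_force: [1.4, 0.1, -0.9]
grip_width: 0.0097
```

Request:
carry_out([
  [-0.13,1,0,0,-1],
  [-0.13,1,0,0,-1],
  [-0.13,1,0,0,-1],
])

```text
clock: 7.3
eef_pos: [0.4673, -0.2039, 0.1334]
tool_rot: [1.0, -0.003, 0.0, 0.001]
ft_force: [-0.8, 1.1, 0.2]
grip_width: 0.0097
```

Request:
carry_out([
  [-0.12,1,0,0,-1],
  [-0.12,1,0,0,-1],
  [-0.12,1,0.3,0,-1],
  [-0.12,1,0.6,0,-1],
  [-0.12,1,0.9,0,-1],
  [-0.12,1,0.9,0,-1],
  [-0.12,1,0.9,0,-1],
])

```text
clock: 8.0
eef_pos: [0.4557, -0.2984, 0.0431]
tool_rot: [1.0, 0.001, -0.001, -0.001]
ft_force: [-0.1, -0.4, 0.3]
grip_width: 0.0094
```

Request:
carry_out([
  [0,0,0.04,0,-1],
  [0,0,0.04,0,-0.6],
  [0,0,0.04,0,-0.2],
  [0,0,0.04,0,0],
  [0,0,0.04,0,0],
  [0,0,-0.3,0,0],
  [0,0,-0.8,0,0],
  [0,0,-0.9,0,0],
  [0,0,-0.9,0,0],
])

```text
clock: 8.9
eef_pos: [0.4573, -0.3007, 0.1363]
tool_rot: [1.0, 0.0, 0.003, 0.002]
ft_force: [0.8, -0.2, -1.1]
grip_width: 0.0428
```

```bash
python3 - <<'E'
from h import *
s=imaging.camera("side")
crop(s,300,100,150,120,5,"pics/d5.png"); o=bot.get_obs();print(o['eef_pos'],o['ft_force'],o['grip_width'],o['joint_pos'])
E
```

```text
[ 0.45603979 -0.2998877   0.13412666] [-0.071257    0.19370328 -1.22080771] 0.043191982289093406 [-5.81695456e-01  4.10265709e-01 -8.51657725e-02  1.07297089e+00
  4.50621134e-06  9.88146391e-01]
```

View pics/d5.png

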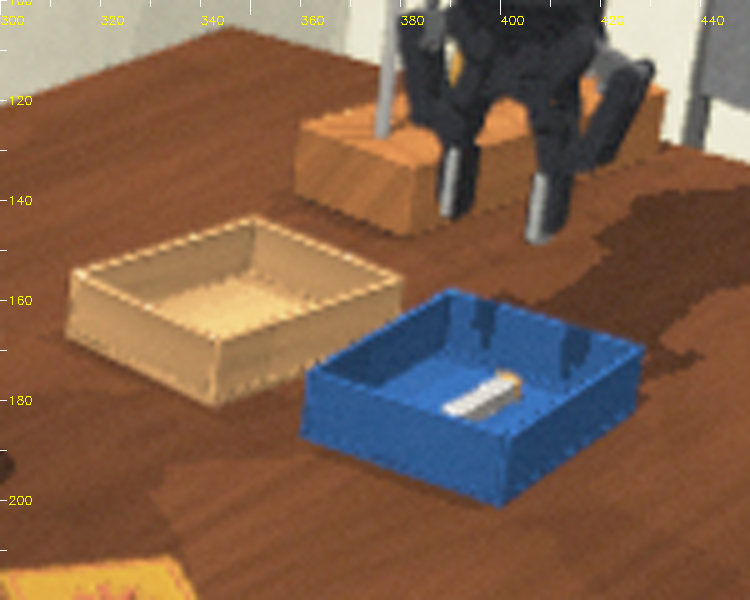

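Request:
carry_out([
  [0.08,-1,0,0,0],
  [0.08,-1,0,0,0],
  [0.08,-1,0,0,0],
])

```text
clock: 9.25
eef_pos: [0.4614, -0.194, 0.1308]
tool_rot: [1.0, 0.004, -0.003, -0.002]
ft_force: [0.1, 0.1, -0.3]
grip_width: 0.0428
```

Request:
carry_out([
  [0.08,-1,0,0,0],
  [0.08,-1,0,0,0],
  [0.08,-1,0,0,0],
])

```text
clock: 9.55
eef_pos: [0.47, -0.0947, 0.1313]
tool_rot: [1.0, 0.004, -0.002, -0.001]
ft_force: [-0.1, -0.5, 0.0]
grip_width: 0.0428
```

Request:
carry_out([
  [0.08,-1,0,0,0],
  [0.08,-1,0,0,0],
  [0.08,-1,0,0,0],
])

```text
clock: 9.85
eef_pos: [0.4787, 0.0045, 0.1318]
tool_rot: [1.0, 0.004, -0.001, -0.001]
ft_force: [-0.6, -0.2, 0.1]
grip_width: 0.0426
```

Request:
carry_out([
  [0.07,-1,0,-0.917,0],
  [0.07,-1,0,-0.917,0],
  [0.07,-1,0,-0.917,0],
  [0.07,-1,0,-0.917,0],
  [0.07,-1,0,-0.917,0],
  [0.07,-1,0,-0.917,0],
  [0.07,-1,0,-0.917,0],
  [0.07,-1,0,-0.917,0],
  [0.07,-1,0,-0.917,0],
  [0.07,-1,0,-0.917,0],
  [0.07,-1,0,-0.917,0],
])

```text
clock: 10.95
eef_pos: [0.4856, 0.099, 0.1319]
tool_rot: [0.752, 0.659, -0.001, -0.0]
ft_force: [-0.3, -0.2, 0.7]
grip_width: 0.0425
```

Request:
carry_out([
  [0.26,-0.02,0,0,0],
  [0.26,-0.02,0.2,0,0],
  [0.26,-0.02,0.5,0,0],
  [0.26,-0.02,0.8,0,0],
  [0.26,-0.02,0.98,0,0],
  [0.26,-0.02,0.98,0,0],
  [0.26,-0.02,0.98,0,0],
  [0.26,-0.02,0.98,0,-0.5],
  [0.26,-0.02,0.98,0,-1],
  [0.26,-0.02,0.98,0,-1],
  [0.26,-0.02,0.98,0,-1],
  [0.26,-0.02,0.98,0,-1],
])

```text
clock: 12.15
eef_pos: [0.4888, 0.1266, 0.0368]
tool_rot: [0.751, 0.66, 0.001, 0.001]
ft_force: [-0.0, -1.3, 5.9]
grip_width: 0.0189
```

Request:
carry_out([
  [0,0,-0.3,0,-1],
  [0,0,-0.7,0,-1],
  [0,0,-1,0,-1],
  [0,0,-1,0,-1],
  [-0.95,0.43,-1,0.92,-1],
  [-0.95,0.43,-1,0.92,-1],
  [-0.95,0.43,-1,0.92,-1],
  [-0.95,0.43,-1,0.92,-1],
  [-0.95,0.43,-1,0.92,-1],
  [-0.95,0.43,-1,0.92,-1],
  [-0.95,0.43,-1,0.92,-1],
  [-0.95,0.43,-1,0.92,-1],
  [-0.95,0.43,-1,0.92,-1],
  [-0.95,0.43,-1,0.92,-1],
  [-0.95,0.43,-1,0.92,-1],
])

```text
clock: 13.65
eef_pos: [0.5173, 0.0268, 0.1345]
tool_rot: [1.0, -0.002, -0.001, -0.0]
ft_force: [-0.0, -0.3, 0.2]
grip_width: 0.0186
```

```bash
python3 - <<'E'
from h import *
s=imaging.camera("side")
crop(s,190,130,190,130,4,"pics/d6.png"); o=bot.get_obs();print(o['eef_pos'],o['ft_force'],o['grip_width'])
E
```

```text
[0.51744287 0.0268358  0.13465114] [-1.00291056 -0.73125514 -0.3880971 ] 0.018219840453407098
```

View pics/d6.png

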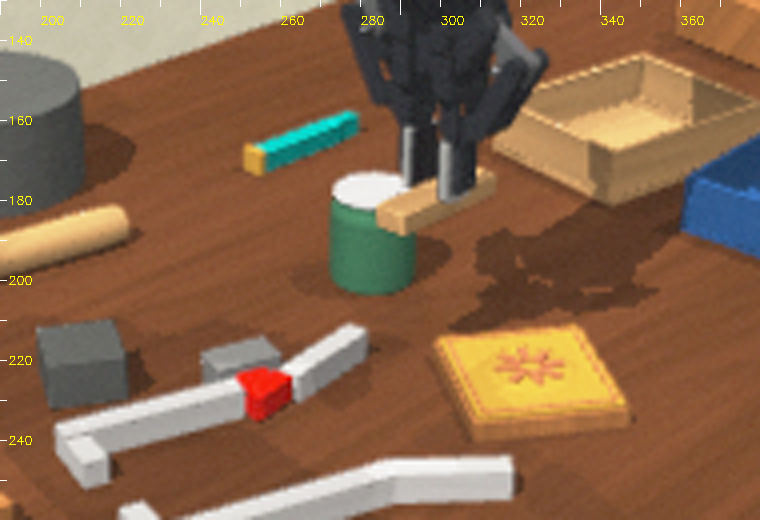

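The spacer is held and the holder is clear. Next is the box at Δ(0.098,-0.33).

Request:
carry_out([
  [0.3,1,0,0,-1],
  [0.3,1,0,0,-1],
  [0.3,1,0,0,-1],
])

```text
clock: 14.0
eef_pos: [0.549, -0.0778, 0.1351]
tool_rot: [1.0, -0.004, 0.001, 0.001]
ft_force: [-0.5, -1.0, -0.6]
grip_width: 0.0188
```

Request:
carry_out([
  [0.3,1,0,0,-1],
  [0.3,1,0,0,-1],
  [0.3,1,0,0,-1],
])

```text
clock: 14.3
eef_pos: [0.5783, -0.1783, 0.1349]
tool_rot: [1.0, -0.004, 0.001, 0.001]
ft_force: [-0.2, -0.0, -0.9]
grip_width: 0.0185
```

Request:
carry_out([
  [0.3,1,0,0,-1],
  [0.3,1,0,0,-1],
  [0.3,1,0,0,-1],
])

```text
clock: 14.6
eef_pos: [0.6073, -0.2782, 0.1341]
tool_rot: [1.0, -0.004, 0.0, 0.001]
ft_force: [-0.8, -0.2, -0.0]
grip_width: 0.0185
```

Request:
carry_out([
  [0.06,0.3,0,0.08,-1],
  [0.06,0.3,0.3,0.08,-1],
  [0.06,0.3,0.6,0.08,-1],
  [0.06,0.3,0.88,0.08,-1],
  [0.06,0.3,0.88,0.08,-1],
  [0.06,0.3,0.88,0.08,-1],
])

```text
clock: 15.2
eef_pos: [0.6122, -0.3024, 0.0469]
tool_rot: [0.998, -0.064, -0.001, -0.001]
ft_force: [-0.1, 0.2, -0.3]
grip_width: 0.0184
```

Request:
carry_out([
  [0,0,0.05,0,-1],
  [0,0,0.05,0,-0.6],
  [0,0,0.05,0,-0.2],
  [0,0,0.05,0,0.1],
  [0,0,0.05,0,0.1],
  [0,0,-0.3,0,0],
  [0,0,-0.8,0,0],
  [0,0,-0.9,0,0],
  [0,0,-0.9,0,0],
])

```text
clock: 16.1
eef_pos: [0.6147, -0.3046, 0.1414]
tool_rot: [0.998, -0.065, 0.004, 0.001]
ft_force: [0.0, 0.5, -0.4]
grip_width: 0.0428
```

Request:
carry_out([
  [-0.5,-0.5,0,0.5,-1],
  [-1,-1,0,0.5,-1],
  [-1,-1,0,0.5,-1],
  [-1,-1,0,0.5,-1],
  [-1,-1,0,0.5,-1],
  [-1,-1,0,0.5,-1],
  [-1,-1,0,0.5,-1],
])

```text
clock: 16.8
eef_pos: [0.5252, -0.1909, 0.1356]
tool_rot: [0.897, -0.441, -0.002, 0.0]
ft_force: [-0.5, 0.0, 0.7]
grip_width: 0.0002
```

```bash
python3 - <<'E'
from h import *
s=imaging.camera("side");t=imaging.camera("top")
crop(s,270,100,180,120,4,"pics/d7.png"); crop(t,180,175,150,100,5,"pics/d8.png");crop(t,360,110,120,140,4,"pics/d9.png");o=bot.get_obs();print(o['eef_pos'],o['ft_force'],o['grip_width'])
E
```

```text
[ 0.52562819 -0.19121713  0.13598266] [ 0.3363764  -0.33841365 -0.38865373] 7.921574114632726e-05
```

View pics/d7.png

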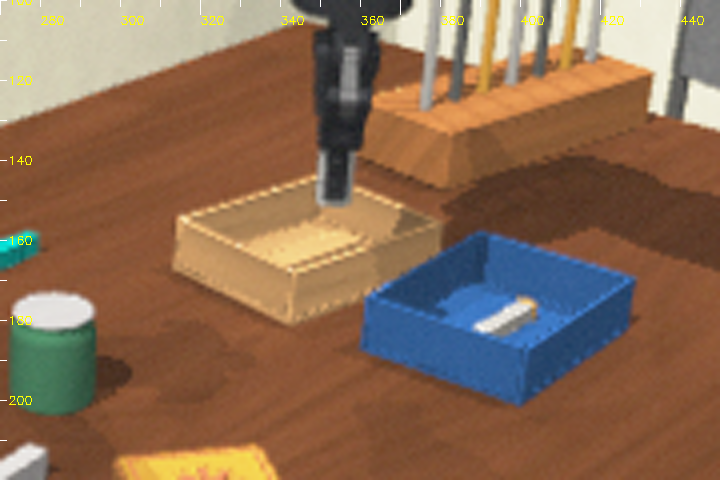

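View pics/d8.png

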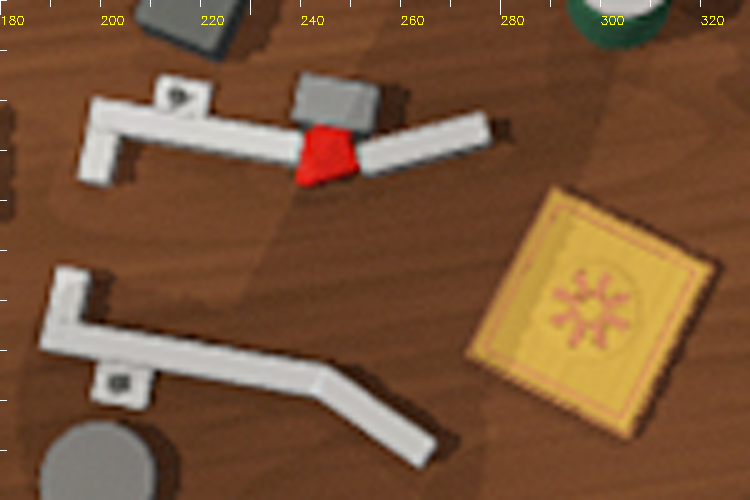

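Request:
carry_out([
  [-0.5,0,0,-0.184,-0.15],
  [-1,0,0,-0.184,-0.15],
  [-1,0,0,-0.184,-0.15],
  [-1,0,0,-0.184,-0.15],
  [-1,0,0,-0.184,-0.15],
])

```text
clock: 17.4
eef_pos: [0.4666, -0.1128, 0.1376]
tool_rot: [0.951, -0.308, 0.001, 0.0]
ft_force: [0.8, -0.2, -0.1]
grip_width: 0.0362
```

View pics/d9.png

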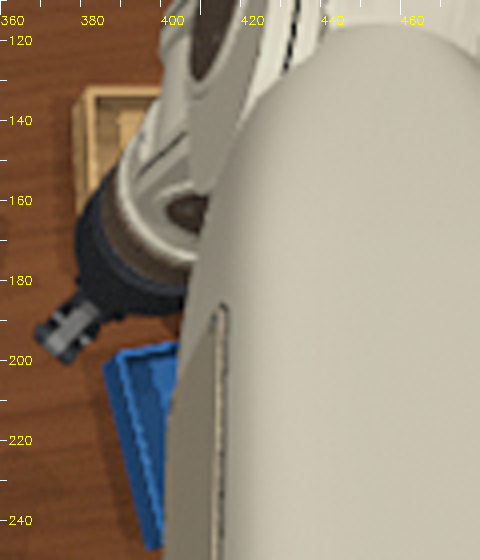

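Request:
carry_out([
  [-0.42,-0.1,0,0,-0.15],
  [-0.82,-0.2,0,0,-0.15],
  [-0.82,-0.2,0.3,0,-0.15],
  [-0.82,-0.2,0.7,0,-0.15],
  [-0.82,-0.2,0.95,0,-0.15],
  [-0.82,-0.2,1,0,-0.15],
  [-0.82,-0.2,1,0,-0.15],
])

```text
clock: 18.1
eef_pos: [0.4112, -0.0486, 0.0369]
tool_rot: [0.951, -0.308, -0.001, 0.0]
ft_force: [0.1, 0.6, 0.3]
grip_width: 0.0364
```

```bash
python3 - <<'E'
from h import *
s=imaging.camera("side");t=imaging.camera("top")
crop(s,220,160,190,130,4,"pics/e1.png"); crop(t,180,115,250,180,3,"pics/e2.png");o=bot.get_obs();print(o['eef_pos'],o['tool_rot'],o['ft_force'],o['grip_width'])
E
```

```text
[ 0.41238328 -0.04857     0.03831094] [ 9.51335421e-01 -3.08155140e-01  1.13301666e-03 -2.04729752e-04] [-0.52336853  0.11919268  0.71806342] 0.03604967836565052
```

View pics/e1.png

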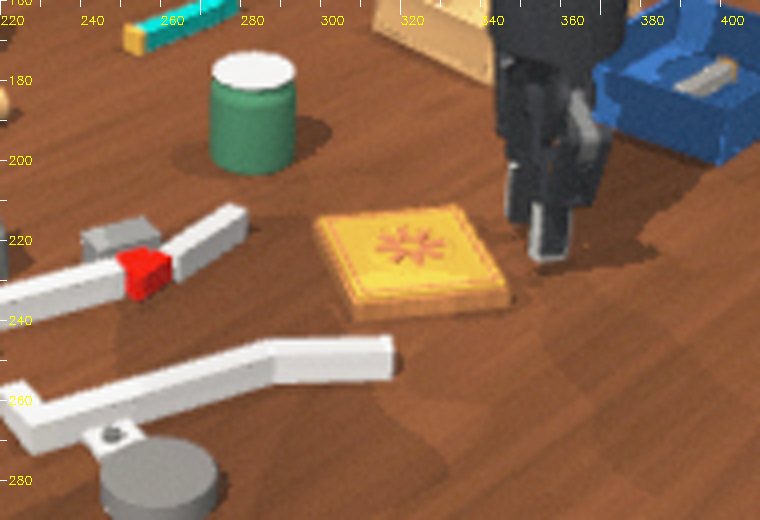

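View pics/e2.png

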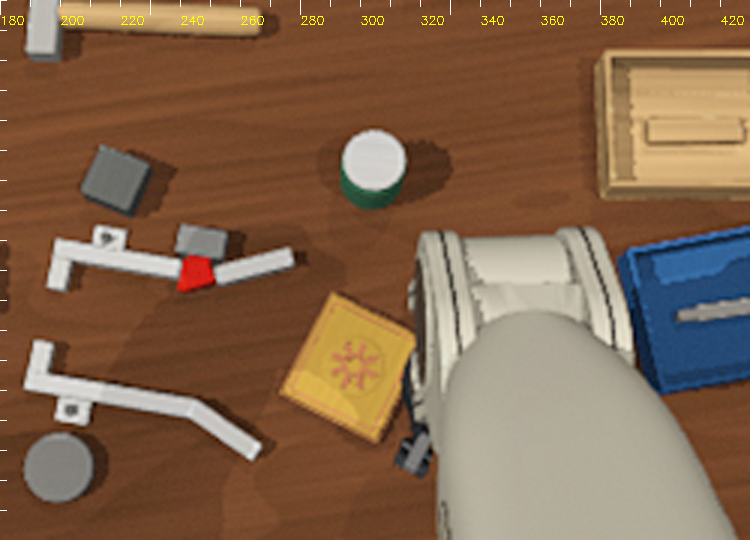

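```bash
cat > plan.py <<'E'
from h import *
H=np.array([.5135,.2015,1.257])
def rot(a): return np.array([[np.cos(a),-np.sin(a)],[np.sin(a),np.cos(a)]])
def rows(cur,targets,hand):  # cur: x,y,z,psi ; targets: holder-frame TCP x,y (mm), theta, z
    for (x,y,th,z) in targets:
        w=H[:2]+rot(H[2])@np.array([x,y])/1000
        psi=H[2]+th-np.pi/2
        d=w-cur[:2]; ex=np.array([np.cos(cur[3]),np.sin(cur[3])]); ey=np.array([np.sin(cur[3]),-np.cos(cur[3])])
        print([round(float(v),3) for v in (d@ex*10,d@ey*10,(cur[2]-z)*10,-(psi-cur[3])/(np.pi/2),hand)],end=", ")
    print()
def cur():
    o=bot.get_obs(); q=o['tool_rot']; return [*o['eef_pos'],2*np.arctan2(q[1],q[0])]
def inholder():
    c=cur(); p=rot(-H[2])@(np.array(c[:2])-H[:2])*1000; return p, c[3]+np.pi/2-H[2], c[2]
E
python3 - <<'E'
from plan import *
print(cur(),inholder())
T=[]
for g in (10,6,2): T.append((-203-(56+g)*np.cos(.311),-1.8+(56+g)*np.sin(.311),-.311,.031))
for s in np.linspace(0,1,15)[1:]:
    th=-.311*(1-s); x=-203+63*s; y=-1.8*(1-s)
    T.append((x-56*np.cos(th),y-56*np.sin(th),th,.031))
rows(cur(),T,-.15)
E
```

```text
[np.float64(0.4123832783246194), np.float64(-0.04857000347901907), np.float64(0.038310944297469104), np.float64(-0.6265068125902552)] (array([-269.07061745,   18.98949355]), np.float64(-0.31271048579535854), np.float64(0.038310944297469104))
[-0.004, -0.033, 0.073, -0.001, -0.15], [-0.004, -0.073, 0.073, -0.001, -0.15], [-0.004, -0.113, 0.073, -0.001, -0.15], [-0.007, -0.175, 0.073, -0.015, -0.15], [-0.01, -0.218, 0.073, -0.029, -0.15], [-0.012, -0.261, 0.073, -0.044, -0.15], [-0.015, -0.305, 0.073, -0.058, -0.15], [-0.018, -0.348, 0.073, -0.072, -0.15], [-0.02, -0.392, 0.073, -0.086, -0.15], [-0.023, -0.436, 0.073, -0.1, -0.15], [-0.026, -0.481, 0.073, -0.114, -0.15], [-0.029, -0.526, 0.073, -0.128, -0.15], [-0.032, -0.571, 0.073, -0.143, -0.15], [-0.035, -0.616, 0.073, -0.157, -0.15], [-0.038, -0.662, 0.073, -0.171, -0.15], [-0.041, -0.708, 0.073, -0.185, -0.15], [-0.044, -0.754, 0.073, -0.199, -0.15],
```

Request:
carry_out([
  [0,-0.03,0.07,0,-0.15],
  [0,-0.07,0.07,0,-0.15],
  [0,-0.11,0.07,0,-0.15],
  [-0.01,-0.17,0.07,-0.015,-0.15],
  [-0.01,-0.22,0.07,-0.03,-0.15],
  [-0.01,-0.26,0.07,-0.044,-0.15],
  [-0.015,-0.3,0.07,-0.058,-0.15],
  [-0.018,-0.35,0.07,-0.072,-0.15],
  [-0.02,-0.39,0.07,-0.086,-0.15],
  [-0.02,-0.39,0.07,-0.086,-0.15],
])

```text
clock: 19.2
eef_pos: [0.4323, -0.0145, 0.0303]
tool_rot: [0.97, -0.242, 0.0, -0.001]
ft_force: [0.8, 0.1, -0.1]
grip_width: 0.0364
```

```bash
python3 - <<'E'
from plan import *
s=imaging.camera("side");t=imaging.camera("top")
crop(s,220,160,190,130,4,"pics/e3.png"); crop(t,180,165,150,110,5,"pics/e4.png");o=bot.get_obs();print(o['ft_force'],inholder())
E
```

```text
[ 0.19347085 -0.19771088  0.33398425] (array([-230.78445088,   10.87786657]), np.float64(-0.176142890681787), np.float64(0.030176515070285775))
```

View pics/e3.png

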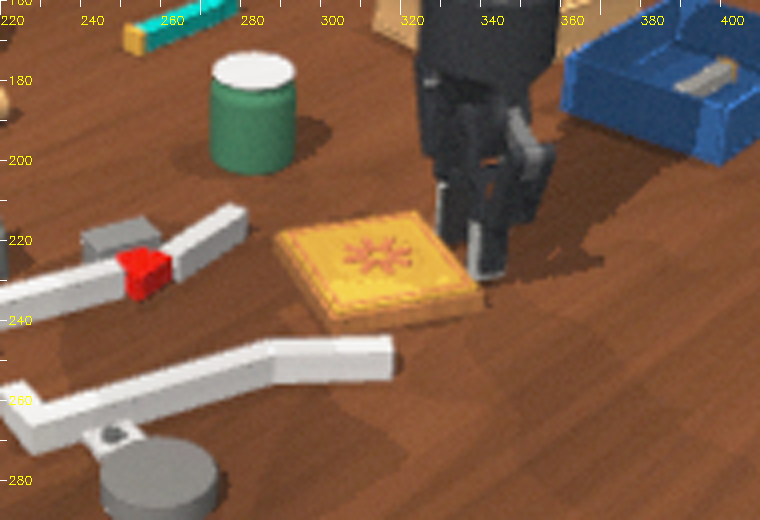

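View pics/e4.png

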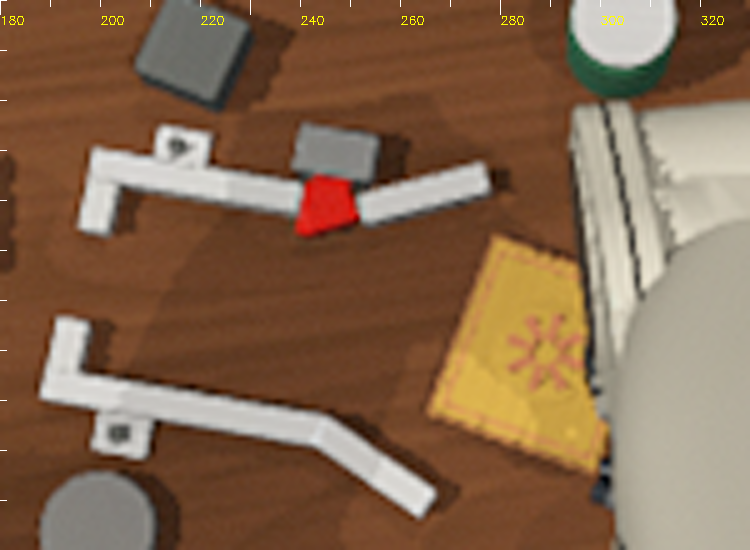

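```bash
cat > pl.py <<'E'
from fit import *
from plan import *
def pose(top=None,side=None):
    # corners order given as dict index-> pixel; model corners: FR(45,-48) RR(-45,-48) RL(-45,48) FL(45,48)
    C={'FR':(45,-48,14),'RR':(-45,-48,14),'RL':(-45,48,14),'FL':(45,48,14)}
    from scipy.optimize import least_squares
    obs=[("top",k,v) for k,v in (top or {}).items()]+[("side",k,v) for k,v in (side or {}).items()]
    def res(q):
        r=rot(q[2]); out=[]
        for n,k,v in obs:
            c=np.array(C[k])/1000; w=np.append(q[:2]+r@c[:2],c[2]); out+=list(w2px(n,w)-v)
        return np.array(out)
    s=least_squares(res,[.47,.05,1.1]); q=s.x
    print("holder frame",rot(-H[2])@(q[:2]-H[:2])*1000,q[2]-H[2]); print(np.round(s.fun.reshape(-1,2),1).tolist())
E
python3 - <<'E'
from pl import *
pose(top={'FR':(180+494/5,165+235/5),'FL':(180+430/5,165+412/5)})
pose(top={'FR':(180+494/5,165+235/5),'FL':(180+430/5,165+412/5)},side={'FR':(220+275/4,160+235/4),'FL':(220+335/4,160+315/4),'RL':(220+484/4,160+292/4)})
E
```

```text
holder frame [-180.15581476   -1.42455418] -0.16920169124404327
[[0.1, -0.3], [-0.1, 0.3]]
holder frame [-1.77344937e+02  8.82205158e-02] -0.1889099931526561
[[-0.6, -0.1], [-1.6, 0.2], [0.4, -1.5], [0.1, -0.5], [1.0, -0.9]]
```

```bash
python3 - <<'E'
from plan import *
T=[]
for s in np.linspace(0,1,11)[1:]:
    th=-.176*(1-s); x=-230.8+42*s
    T.append((x, 10.9*(1-s), th,.031))
rows(cur(),T,-.15)
E
```

```text
[0.003, -0.043, -0.008, -0.011, -0.15], [0.007, -0.086, -0.008, -0.022, -0.15], [0.01, -0.13, -0.008, -0.034, -0.15], [0.013, -0.173, -0.008, -0.045, -0.15], [0.017, -0.216, -0.008, -0.056, -0.15], [0.02, -0.259, -0.008, -0.067, -0.15], [0.023, -0.303, -0.008, -0.079, -0.15], [0.027, -0.346, -0.008, -0.09, -0.15], [0.03, -0.389, -0.008, -0.101, -0.15], [0.034, -0.432, -0.008, -0.112, -0.15],
```

Request:
carry_out([
  [0.003,-0.04,0,-0.01,-0.15],
  [0.007,-0.09,0,-0.022,-0.15],
  [0.01,-0.13,0,-0.034,-0.15],
  [0.013,-0.17,0,-0.045,-0.15],
  [0.017,-0.22,0,-0.056,-0.15],
  [0.02,-0.26,0,-0.067,-0.15],
  [0.023,-0.3,0,-0.079,-0.15],
  [0.027,-0.35,0,-0.09,-0.15],
  [0.03,-0.39,0,-0.1,-0.15],
  [0.034,-0.43,0,-0.112,-0.15],
  [0.034,-0.43,0,-0.112,-0.15],
])

```text
clock: 20.4
eef_pos: [0.4557, 0.0217, 0.0304]
tool_rot: [0.988, -0.156, 0.0, -0.0]
ft_force: [-0.3, -0.3, 0.7]
grip_width: 0.0363
```

```bash
python3 - <<'E'
from plan import *
s=imaging.camera("side");t=imaging.camera("top")
crop(s,220,160,190,130,4,"pics/e5.png"); crop(t,180,165,150,110,5,"pics/e6.png");o=bot.get_obs();print(o['ft_force'],inholder())
E
```

```text
[-0.25856473  0.21157226  0.41581985] (array([-189.12998977,   -0.44734488]), np.float64(-0.00041946159630223967), np.float64(0.030469561505078794))
```

View pics/e5.png

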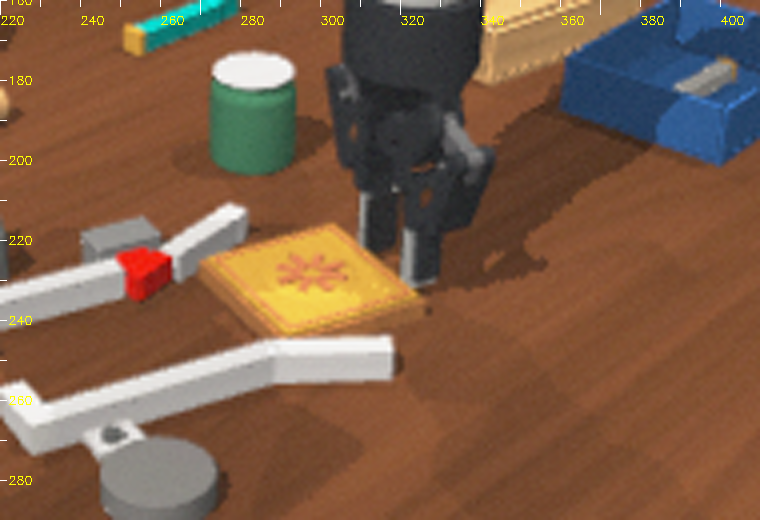

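View pics/e6.png

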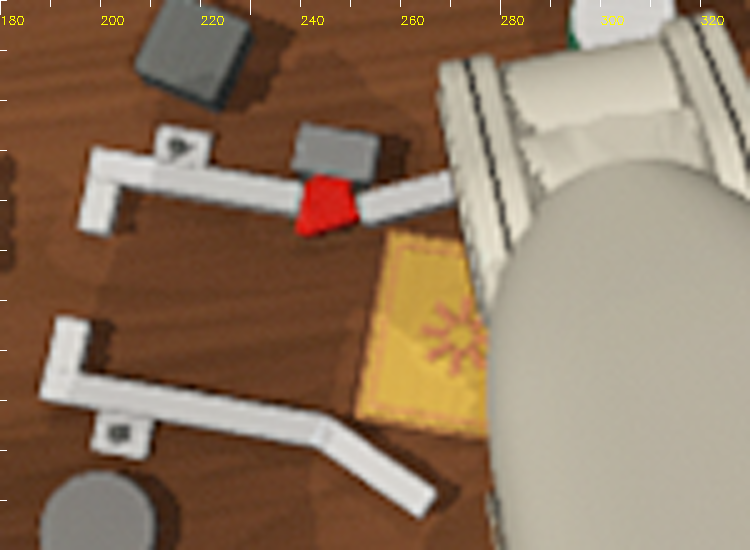

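```bash
python3 - <<'E'
from pl import *
T={'FR':(180+390/5,165+232/5),'FL':(180+357/5,165+417/5)}
pose(top=T)
pose(top=T,side={'FR':(220+200/4,160+260/4),'FL':(220+285/4,160+332/4),'RL':(220+425/4,160+295/4),'RR':(220+335/4,160+226/4)})
E
```

```text
holder frame [-137.42416743   -1.46013847] 0.007982111279462245
[[0.1, -0.3], [-0.1, 0.3]]
holder frame [-134.40371509   -1.66739642] 0.005017333871681684
[[-1.1, -0.7], [-1.3, -0.0], [0.2, -1.3], [0.6, 1.0], [0.9, -0.1], [0.3, -1.8]]
```

Request:
carry_out([
  [0,-0.05,0,0,-0.15],
  [0,-0.1,0,0,-0.15],
  [0,-0.15,0,0,-0.15],
  [0,-0.2,0,0,-0.15],
  [0,-0.25,0,0,-0.15],
  [0,-0.3,0,0,-0.15],
  [0,-0.35,0,0,-0.15],
  [0,-0.4,0,0,-0.15],
  [0,-0.4,0,0,-0.15],
])

```text
clock: 21.4
eef_pos: [0.4656, 0.0589, 0.0299]
tool_rot: [0.988, -0.156, -0.002, 0.001]
ft_force: [-3.5, -3.4, 2.1]
grip_width: 0.0362
```

```bash
python3 - <<'E'
from plan import *
s=imaging.camera("side");t=imaging.camera("top")
crop(s,200,160,190,130,4,"pics/e7.png"); crop(t,180,165,150,110,5,"pics/e8.png");o=bot.get_obs();print(o['ft_force'],inholder())
E
```

```text
[-2.36870682 -3.4914737   3.20682337] (array([-150.41753328,    1.41249917]), np.float64(-0.0004014602137565326), np.float64(0.029839386878389034))
```

View pics/e7.png

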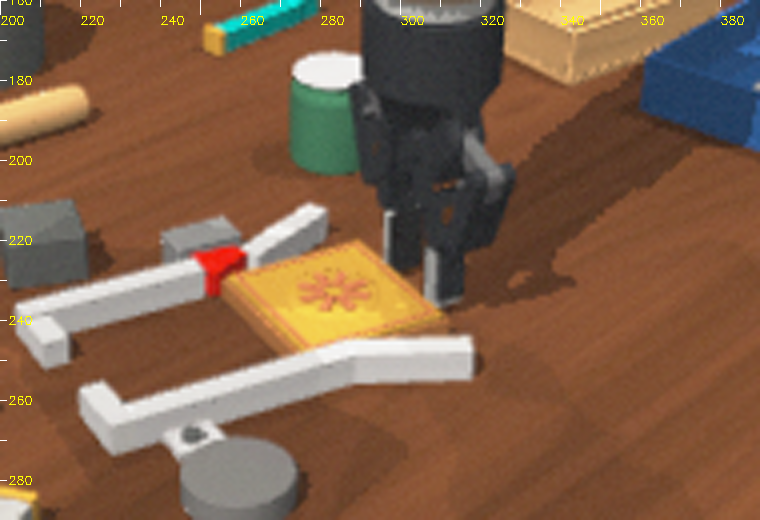

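View pics/e8.png

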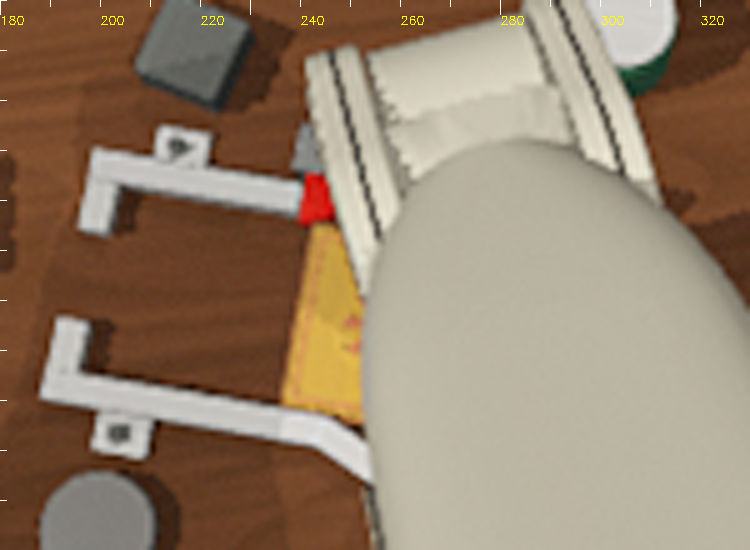

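Request:
carry_out([
  [0,-0.05,0,0,-0.15],
  [0,-0.1,0,0,-0.15],
  [0,-0.15,0,0,-0.15],
  [0,-0.2,0,0,-0.15],
  [0,-0.25,0,0,-0.15],
  [0,-0.3,0,0,-0.15],
  [0,-0.35,0,0,-0.15],
  [0,-0.4,0,0,-0.15],
  [0,-0.45,0,0,-0.15],
  [0,-0.5,0,0,-0.15],
  [0,-0.5,0,0,-0.15],
])

```text
clock: 22.6
eef_pos: [0.4812, 0.107, 0.0296]
tool_rot: [0.988, -0.156, -0.002, 0.001]
ft_force: [-2.5, -2.8, -0.2]
grip_width: 0.0364
```

Request:
carry_out([
  [0,-0.05,0,0,-0.15],
  [0,-0.1,0,0,-0.15],
  [0,-0.15,0,0,-0.15],
  [0,-0.2,0,0,-0.15],
  [0,-0.25,0,0,-0.15],
  [0,-0.3,0,0,-0.15],
  [0,-0.34,0,0,-0.15],
  [0,-0.37,0,0,-0.15],
  [0,-0.37,0,0,-0.15],
])

```text
clock: 23.5
eef_pos: [0.4931, 0.1419, 0.0296]
tool_rot: [0.988, -0.156, -0.001, 0.0]
ft_force: [-2.6, -3.3, -0.6]
grip_width: 0.0362
```

```bash
python3 - <<'E'
from plan import *
s=imaging.camera("side")
crop(s,180,170,150,110,5,"pics/e9.png"); o=bot.get_obs();print(o['ft_force'],inholder())
E
```

```text
[-2.66689812 -3.1788737  -1.35730393] (array([-63.00437922,   0.76403808]), np.float64(-0.0005874337626690096), np.float64(0.029638307699200117))
```

View pics/e9.png

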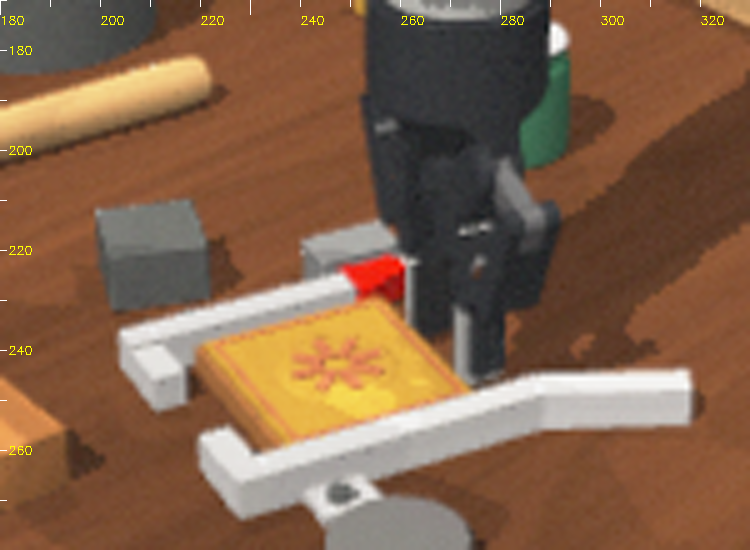

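Request:
carry_out([
  [0,-0.02,0,0,-0.15],
  [0,-0.04,0,0,-0.15],
  [0,-0.06,0,0,-0.15],
  [0,-0.08,0,0,-0.15],
  [0,-0.08,0,0,-0.15],
  [0,-0.08,0,0,-0.15],
])

```text
clock: 24.15
eef_pos: [0.4976, 0.1498, 0.0305]
tool_rot: [0.988, -0.157, 0.001, -0.0]
ft_force: [-1.8, -1.4, -1.4]
grip_width: 0.0364
```

```bash
python3 - <<'E'
from plan import *
s=imaging.camera("side")
crop(s,180,170,150,110,5,"pics/f1.png"); o=bot.get_obs();print(o['ft_force'],inholder())
E
```

```text
[-2.16670434 -2.27660569 -1.71229717] (array([-54.07372146,  -0.85898811]), np.float64(-0.0007639786836819429), np.float64(0.030576659709684907))
```

View pics/f1.png

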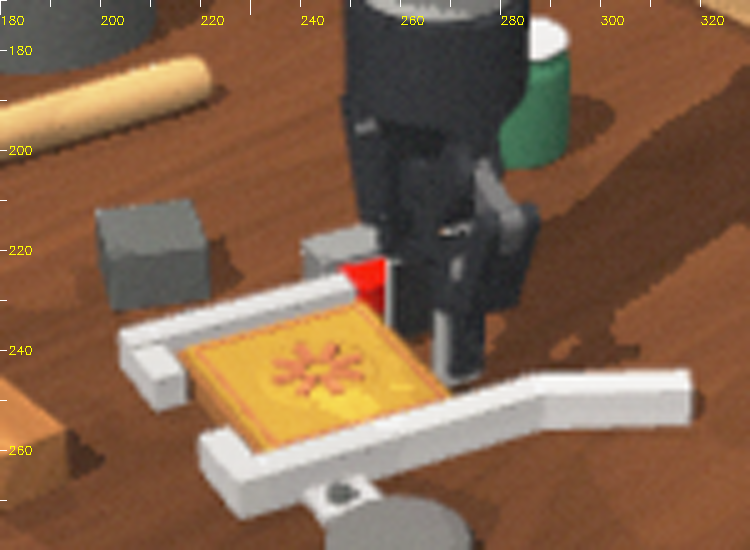

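Request:
carry_out([
  [0,-0.01,0,0,-0.15],
  [0,-0.02,0,0,-0.15],
  [0,-0.02,0,0,-0.15],
  [0,-0.02,0,0,-0.15],
])

```text
clock: 24.6
eef_pos: [0.4987, 0.1521, 0.0309]
tool_rot: [0.988, -0.157, 0.001, -0.001]
ft_force: [-0.4, 0.3, -0.8]
grip_width: 0.0363
```

```bash
python3 - <<'E'
from plan import *
o=bot.get_obs();print(o['ft_force'],inholder())
E
```

```text
[-0.42584448  0.27450899 -0.82116759] (array([-51.52016035,  -1.17644671]), np.float64(-0.0005649025059852875), np.float64(0.030863526406628386))
```

Request:
carry_out([
  [0,-0.01,0,0,-0.15],
  [0,-0.02,0,0,-0.15],
  [0,-0.02,0,0,-0.15],
])

```text
clock: 24.9
eef_pos: [0.4987, 0.1534, 0.0307]
tool_rot: [0.988, -0.157, 0.001, -0.0]
ft_force: [0.6, -1.2, 1.7]
grip_width: 0.0364
```

```bash
python3 - <<'E'
from plan import *
s=imaging.camera("side")
crop(s,180,170,150,110,5,"pics/f2.png"); o=bot.get_obs();print(o['ft_force'],inholder())
E
```

```text
[ 0.49254668 -1.90531038  0.29617753] (array([-50.3278966 ,  -0.71397198]), np.float64(-0.0008565438353673738), np.float64(0.03059343521776794))
```

View pics/f2.png

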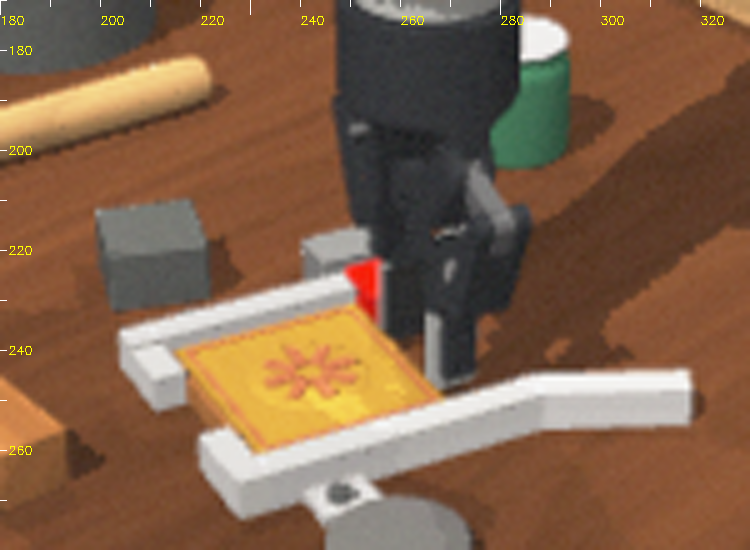

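Request:
carry_out([
  [0,-0.01,0,0,-0.15],
  [0,-0.02,0,0,-0.15],
  [0,-0.02,0,0,-0.15],
])

```text
clock: 25.25
eef_pos: [0.4989, 0.1546, 0.0304]
tool_rot: [0.988, -0.157, 0.0, 0.001]
ft_force: [0.9, -5.0, 3.7]
grip_width: 0.0362
```

```bash
python3 - <<'E'
from plan import *
o=bot.get_obs();print(o['ft_force'],inholder())
E
```

```text
[ 0.92771914 -5.04639274  3.65018454] (array([-49.11185582,  -0.58864605]), np.float64(-0.0012976351723972268), np.float64(0.030421131763521302))
```

Request:
carry_out([
  [0,0.15,0,0,-0.15],
  [0,0.3,0,0,-0.15],
  [0,0.5,0,0,-0.15],
  [0,0.5,-0.4,0,-0.15],
  [0,0.5,-0.9,0,-0.15],
  [0,0.9,-1,0,-0.15],
  [0,1,-1,0,-0.15],
  [0,1,-1,0,-0.15],
])

```text
clock: 26.05
eef_pos: [0.4667, 0.0586, 0.1302]
tool_rot: [0.987, -0.158, -0.0, -0.0]
ft_force: [-0.2, 0.2, -0.1]
grip_width: 0.0367
```

Request:
carry_out([
  [0,0.5,0,0,-0.15],
  [0,1,0,0,-0.15],
  [0,1,0,0,-0.15],
])

```text
clock: 26.35
eef_pos: [0.434, -0.0385, 0.1287]
tool_rot: [0.987, -0.16, -0.002, 0.001]
ft_force: [-0.1, 0.4, 0.1]
grip_width: 0.036
```

Request:
carry_out([
  [0,0.5,0,0,-0.15],
  [0,1,0,0,-0.15],
  [0,1,0,0,-0.15],
])

```text
clock: 26.65
eef_pos: [0.4042, -0.1335, 0.1292]
tool_rot: [0.987, -0.161, -0.001, 0.0]
ft_force: [-0.2, 1.0, 0.1]
grip_width: 0.0364
```

```bash
python3 - <<'E'
from plan import *
s=imaging.camera("side");t=imaging.camera("top")
cv2.imwrite("pics/g0.png",t[:,:,::-1])
crop(s,180,170,150,110,5,"pics/g1.png"); crop(t,180,165,110,90,7,"pics/g2.png"); o=bot.get_obs();print(o['ft_force'],inholder())
E
```

```text
[-0.16737065  0.22020085 -0.1123006 ] (array([-3.48827312e+02,  3.12305201e-01]), np.float64(-0.0035980033387417176), np.float64(0.1293705139837317))
```

View pics/g1.png

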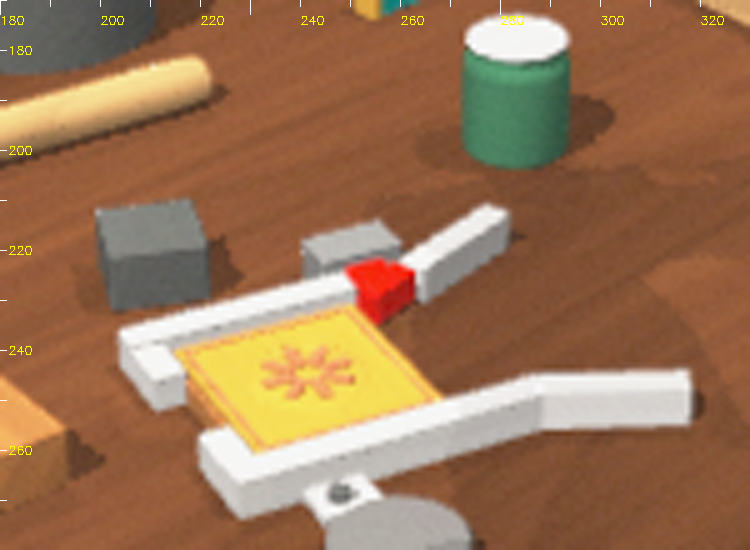

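View pics/g2.png

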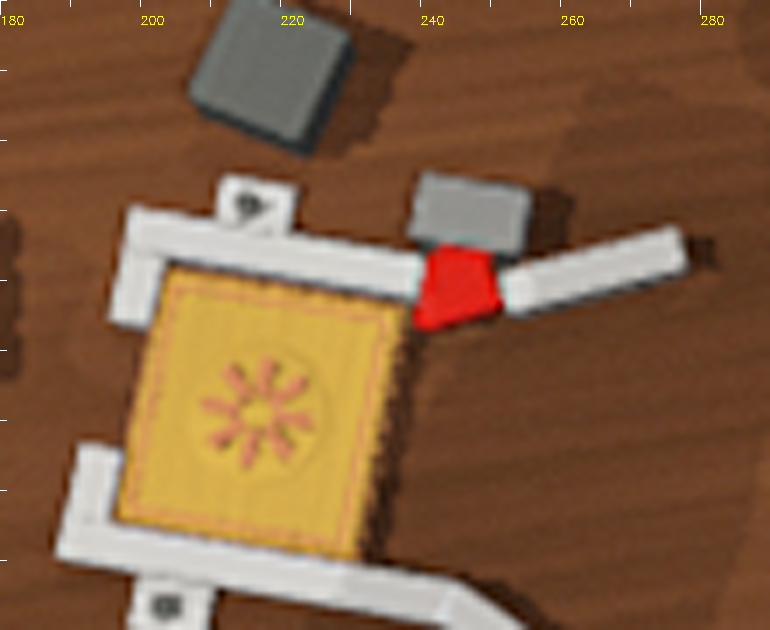

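View pics/g0.png

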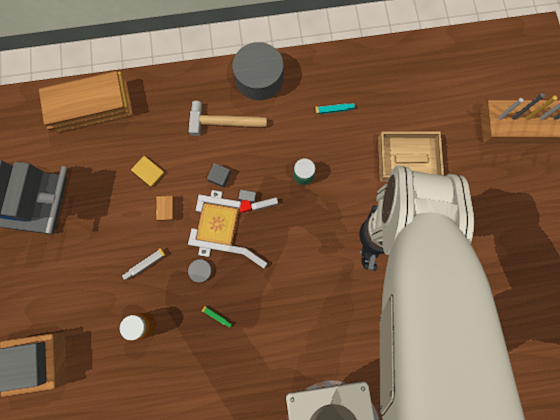

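The plaque is flush against both end stops. The red catch juts back into the channel behind its rear edge, at about (239,211) as in the first picture. The spacer lies in the wooden box (411,158), the punch was last seen in the blue tray, and the bystanders haven't moved.

```bash
python3 - <<'E'
from workcell import order
print(order.job_done())
E
```

```text
the job is handed in; nothing more can be done
None
```

The job is handed in at about 27 s of the 72 s allowed. The steel punch is in the blue tray, the spacer bar is in the wooden box, and the plaque is in the holder with the red catch clicked out behind it. I slid the plaque flat along the bench with two fingertips on its rear edge, after both tools were out of the holder.

- **Plaque and catch:** After the arm backed away, both cameras showed the plaque against the end stops. The red catch was back at its rest position behind the rear edge. The push force dropped to about zero when the catch clicked, then rose to about 5 N, which I took as contact with the stops.
- **Tools:** The last top view shows the spacer in the box. The arm hid the tray in that view, so the punch was last seen in the tray in pictures taken while I was starting to push the plaque.
- **Bystanders:** Those visible in the final top view look unmoved, compared by eye only.
- **Disagreements:** The two cameras differed by about 3 mm on the plaque's position along the slide. At the end the TCP position put the plaque about 2.5 mm past its possible range, so I relied on the pictures and the force for that.

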